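# Sweep loose nuts into the pan

### The job

Three steel hexagon nuts are lying loose on the bench. With the fingertips, sweep each of them steadily along the bench top into the open-fronted metal pan, until all three lie flat and wholly inside its front edge, then take the hand away. Do not pick up or flick a nut, and leave the small card box that lies among them and everything else on the bench where it is.

Things in the scene. Friction and masses are not known exactly. Their poses are not given: they have to be found in the camera images.
- pan: low sheet-metal pan screwed to the bench, 176 mm wide (local x) by 110 mm deep (local y) by 28 mm high, no top. Origin at the centre of its underside. Walls 3 mm thick (with a 5 mm bead along the top) on three sides: local x = +-88 mm and y = -55 mm; the side at local y = +55 mm is open and faces the nuts. The floor sheet is flush with the bench: no step at the front edge
- nut_a: plain steel hexagon nut lying flat: 30 mm across flats, 35 mm across corners, 16 mm high, 20 mm bore, 45 to 90 g. Origin at the centre of its underside, z up. The three nuts are alike
- nut_b: plain steel hexagon nut lying flat: 30 mm across flats, 35 mm across corners, 16 mm high, 20 mm bore, 45 to 90 g. Origin at the centre of its underside, z up. The three nuts are alike
- nut_c: plain steel hexagon nut lying flat: 30 mm across flats, 35 mm across corners, 16 mm high, 20 mm bore, 45 to 90 g. Origin at the centre of its underside, z up. The three nuts are alike; this one starts nearest the pan
- seal_box: small light card box, 32 mm (local x) by 52 mm (local y) by 20 mm high, lying in a row with two of the nuts; origin at the centre of its underside. Not to be moved
- wrench: small open-ended spanner lying flat, 21 mm (local x) by 122 mm (local y) by 5 mm; origin at the centre of its underside. Not to be moved
- cassette: dispenser cassette, black frame with a row of eight nozzles, 32 mm (local x) by 110 mm (local y) by 34 mm high; origin at the centre of its underside. Not to be moved
- jar: clear jar with a yellow cap, 47 mm across, 80 mm high; origin at the centre of its underside. Not to be moved
- pcr_block: white well block, 85 x 128 x 31 mm; origin at the centre of its underside. Not to be moved
- deepwell: white deep-well plate, 85 x 128 x 42 mm; origin at the centre of its underside. Not to be moved
- tip_rack: box of pipette tips with a clear lid, 124 x 85 x 82 mm; origin at the centre of its underside. Not to be moved

How it is judged:
By the outcome, as a careful person would: the job done as asked, in the order asked, and still so for the second after the job is handed in, with the robot touching nothing.
It also fails if it takes over 58 s, if anything falls off the work surface, if the arm or the gripper's body presses on something with over 40 N, if the wrist force passes 120 N, or if a joint passes its speed limit or range.

### The arm

A 7-joint arm with a two-finger parallel gripper is mounted at the origin on a cart in front of the work surface, level with it; the furniture and walls round the work are solid. World frame = base frame: x ahead of the robot, y to its left, z up, the work surface at z = 0. Lengths are in mm, angles in degrees, forces in N, time in s.
With the tool pointing down it reaches from about 350 to 900 mm from the base axis. Payload 8.1 kg.
Tool frame: the origin (TCP) lies midway between the tips of the shut fingers; the grasp point (between the pads) lies 19 mm behind it (grip_depth is the distance from the TCP to the grasp point, in mm); z points along the fingers, y is the direction in which the jaws open and shut (so a half turn about z gives the same grasp; the last joint's range is limited). The gripper opens to 85 mm and grips with 20 to 120 N. Pads are 22 mm wide; open, the fingers measure 114 mm over their backs; the gripper's body (76 mm by 85 mm) begins 54 mm behind the grasp point. The pads swing forward as they close: fully open they stand 13 mm farther back than shut.
Start: joints at [57.72, 24.895, 1.432, 90.138, -0.665, 64.973, -4.303], TCP at [277.895, -559.835, 231.323] pointing down, gripper open.
Joint ranges: [-149.89, 149.89], [-25.12, 119.58], [-72.63, 75.52], [4.76, 147.25], [-75.54, 255.54], [6.69, 114.76], [-157.13, 157.13]. Speed limits (degrees/s): [127.2, 127.2, 172.46, 172.46, 180, 180, 180].

### API

Orientations are given as [roll, pitch, yaw] about the fixed x, y, z axes, in that order (R = Rz(yaw) Ry(pitch) Rx(roll)).
In Python, from plant import sense, camera, camera_model, close_job, grip_depth gives the robot as it stands.
- The arm moves only by the tool jog_arm, never from a script. Its argument "motion" is a list of rows, each a list of 7 numbers: the shift along the tool's x, y, z in mm, then the turn, a rotation vector about the tool's x, y, z in rad, then the finger opening in mm, from 0 to 85.4. A call has 1 to 8 rows; each row is the pose to reach, as a shift and turn from the pose commanded when the call began, along the tool's axes at that moment; what a row does not reach only later rows make up. A row lasts 1/12 s, in which the tool goes at most 41.7 mm and 7.16 degrees, less where a joint would pass 70% of its speed; a pose out of reach is approached as far as the arm can. A call with a gripper value outside its range is refused whole. The fingers move at their own pace and stop on an object; "grip_force" is the grip in N (left out, the last holds). Time passes only in rows, so rows that repeat a pose let the fingers close. It gives the time, the measured TCP pose, the force and the opening at its end, in the units of the state.
- sense(): the state, without advancing time (a new reading comes with each control period).
- camera(name): name is "scene" or "top" or "wrist"; returns (picture, depth): 480x640x3 uint8, blue, green, red; 480x640 float32, mm along the optical axis (not along the pixel's ray), 0 where there is no reading.
- camera_model(name): a dict with "vfov" (degrees; the focal length in pixels is half the picture's height over the tangent of half this angle, whatever the lens; pixels are square), "cx", "cy" (the principal point, pixels), "rvec" (rotation vector, rad) and "tvec" (3), from world to camera coordinates, as OpenCV has them. Camera axes: x right, y down, z forward; pixel columns grow to the right and rows downward; lengths in mm; the calibration is good to about 2 mm. A picture is of the moment at which its call begins: read the wrist's pose just before it. camera_model takes no time and is no camera call; for the wrist camera it gives the pose at the moment of the call.
- close_job(): hands the job in, once; it reports no verdict.
The state is a dict: "time": time; "q": joint angles; "joint_vel": joint speeds; "effort": joint torques, N m; "tool_pos": TCP position; "orientation": TCP orientation; "ft_force": force on the tool from outside, world axes, zero at the start; "moment": the same for the moment, N m; "finger_gap": finger opening in mm.
Only numpy, scipy, OpenCV 4.12 (cv2) and the standard library are available. Lean on these libraries where they do the work, as an engineer would, in place of code of your own. Each camera call takes 0.05 s, during which the arm holds its last target.

## Working session

There is one attempt and no reset: what is moved stays moved. The work goes in short steps, Python scripts to look and compute and a tool call to move; the robot and the scene stay as the last step left them, time stands still between calls to the robot, and variables do not carry over. Pictures are saved under pics/ and viewed, and the job is handed in when it is done.

Besides the shell and the picture viewer there is one more tool, called after "Emit:" as a command line: name --pt "numbers of a row" for each row, then --argument value for the rest. jog_arm: Moves the arm, as the interface text tells. Its arguments: {"type":"object","properties":{"motion":{"type":"array","items":{"type":"array","items":{"type":"number"}}},"grip_force":{"type":"number"}},"required":["motion"]}

```bash
ls; mkdir -p pics
python3 - <<'E'
from plant import *
import cv2
s=sense();print(s)
for n in("scene","top","wrist"):
    m=camera_model(n);p,d=camera(n);cv2.imwrite(f"pics/{n}0.png",p);print(n,m)
    import numpy as np; np.save(f"pics/{n}0.npy",d)
print(grip_depth)
E
```

```text
pics
{'time': 0.0, 'q': array([57.71844491, 24.93605225,  1.4293801 , 90.19066508, -0.66175918,
       64.97335899, -4.30040591]), 'joint_vel': array([-0.00483276,  0.01006193, -0.03000818,  0.0100369 ,  0.01560791,
        0.06781772, -0.00672086]), 'effort': array([-2.67207024e-04, -6.70475793e+01,  1.02501389e+00, -3.16214240e+01,
        1.55631040e-02,  1.23828789e-02, -2.11924481e-05]), 'tool_pos': array([ 277.64149167, -559.36605649,  230.51946791]), 'orientation': array([-1.79908740e+02,  1.02808991e-02,  2.64040543e+01]), 'ft_force': array([-0.15970806,  0.38817909, -0.35866978]), 'moment': array([-0.02182574, -0.0105298 ,  0.0005273 ]), 'finger_gap': 85.32640196076824}
scene {'vfov': 42.21245044761441, 'cx': 324.55419417587063, 'cy': 240.95256852575636, 'rvec': array([ 1.28632524, -2.06959483,  1.09430041]), 'tvec': array([ 303.23890667,  288.83854852, 1112.67402248])}
top {'vfov': 46.83028962563014, 'cx': 319.3045110903082, 'cy': 240.79182552598712, 'rvec': array([ 2.16049392, -2.14766232,  0.12615952]), 'tvec': array([  75.01124617,  496.11929161, 1179.7207898 ])}
wrist {'vfov': 71.45095820158767, 'cx': 321.925906510822, 'cy': 245.9020039986613, 'rvec': array([-2.47469701,  1.5353963 ,  0.20420389]), 'tvec': array([-624.77154745,  -33.2836424 ,  377.41234993])}
18.700000000000003
```

View pics/scene0.png

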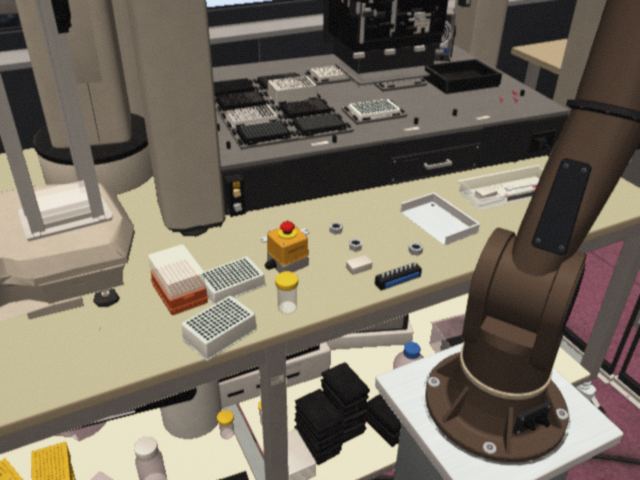

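View pics/top0.png

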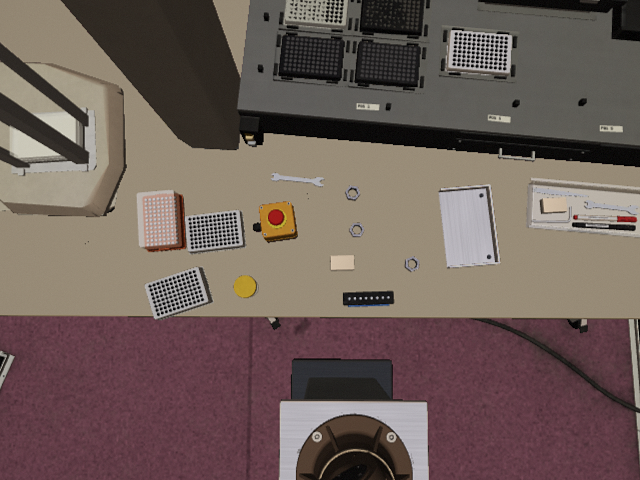

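View pics/wrist0.png

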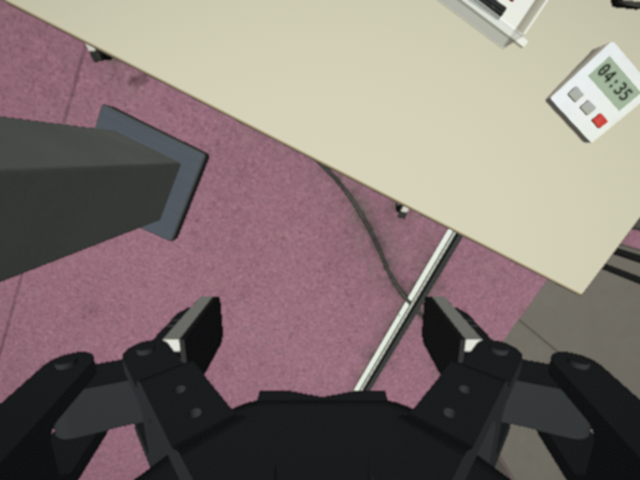

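```bash
cat > h.py <<'E'
import numpy as np, cv2
from plant import *
def K(m):
    f=240/np.tan(np.radians(m["vfov"]/2)); return np.array([[f,0,m["cx"]],[0,f,m["cy"]],[0,0,1]])
def proj(m,P):
    return cv2.projectPoints(np.array(P,float).reshape(-1,3),m["rvec"],m["tvec"],K(m),None)[0].reshape(-1,2)
def ray(m,px,z):
    px=np.array(px,float).reshape(-1,2); R=cv2.Rodrigues(m["rvec"])[0]; c=-R.T@m["tvec"]
    d=(np.linalg.inv(K(m))@np.c_[px,np.ones(len(px))].T).T@R
    return c+d*((z-c[2])/d[:,2])[:,None]
E
python3 - <<'E'
from h import *
m=camera_model("top");np.set_printoptions(suppress=True,precision=1)
print(proj(m,[[0,0,0],[277,-560,231],[500,0,0]]))
print(proj(camera_model("scene"),[[0,0,0],[277,-560,231],[500,0,0]]))
p=cv2.imread("pics/top0.png")
c=p[160:320,230:550];cv2.imwrite("pics/c0.png",cv2.resize(c,None,fx=2.5,fy=2.5,interpolation=cv2.INTER_CUBIC))
E
```

```text
[[354.5 473.9]
 [678.3 351.4]
 [354.2 240.8]]
[[494.  402.4]
 [628.6 160.3]
 [357.  253.1]]
```

View pics/c0.png

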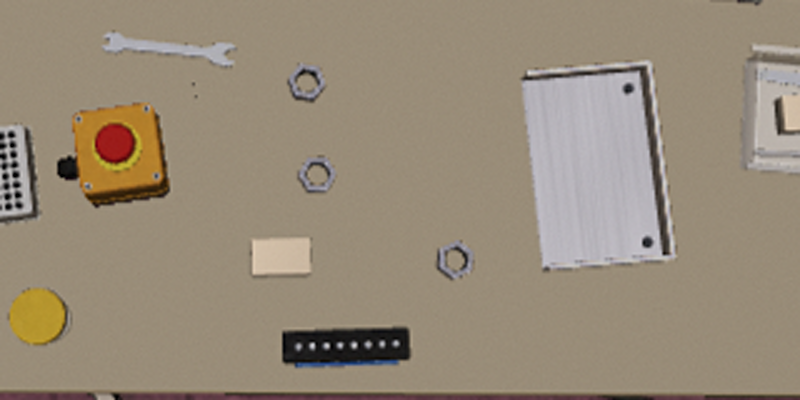

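Run:
```python
from h import *
np.set_printoptions(suppress=True,precision=1)
m=camera_model("top")
p=cv2.imread("pics/top0.png")
hsv=cv2.cvtColor(p,cv2.COLOR_BGR2HSV)
bg=p[245:250,380:400].reshape(-1,3).mean(0);print(bg,hsv[247,390])
lab=cv2.cvtColor(p,cv2.COLOR_BGR2LAB).astype(int)
d=np.abs(lab-lab[245:250,380:400].reshape(-1,3).mean(0)).max(2)
mask=((d>10)*255).astype(np.uint8); mask[:165]=0;mask[312:]=0
cs,_=cv2.findContours(mask,cv2.RETR_EXTERNAL,cv2.CHAIN_APPROX_NONE)
for c in cs:
    if cv2.contourArea(c)<60: continue
    r=cv2.minAreaRect(c)
    z={True:16}.get(cv2.contourArea(c)<250,0)
    print(np.array(r[0]),np.array(r[1]),r[2],cv2.contourArea(c),'w16',ray(m,[r[0]],16)[0,:2],'w20',ray(m,[r[0]],20)[0,:2])
    if cv2.contourArea(c)>900: print(ray(m,cv2.boxPoints(r),0)[:,:2].tolist())
# pan floor corners
C=np.array([[525,78],[543,268],[652,64],[675,257]])/2.5+[230,160]
print("pan front base",ray(m,C[:2],0)[:,:2],"back top",ray(m,C[2:],28)[:,:2])
R=cv2.Rodrigues(m["rvec"])[0];print("cam",-R.T@m["tvec"])
```

```text
[120.4 140.7 153.2] [ 18  57 153]
[368.4 298.6] [16.1 51.2] 88.15238952636719 731.0 w16 [370.9 -29.9] w20 [370.8 -29.5]
[245.2 286.8] [24.  23.3] 45.0 440.0 w16 [395.2 239.7] w20 [395.  239.2]
[178.7 292.5] [39.2 62.9] 71.56504821777344 2183.5 w16 [381.8 385.4] w20 [381.7 384.4]
[[400.9498154225231, 470.64984560265344], [446.09428525236046, 339.1077391385422], [363.7010918394638, 308.93024848318356], [319.2396447850468, 439.481014374648]]
[411.3 264.2] [14.6 15.6] 66.80140686035156 166.0 w16 [ 446.8 -124.5] w20 [ 446.4 -123.9]
[341.5 263. ] [16. 25.] 90.0 357.0 w16 [448.6  28.9] w20 [448.2  29.1]
[356.5 229.5] [15. 15.] 90.0 164.5 w16 [523.2  -4.2] w20 [522.6  -4. ]
[273.4 222.4] [39.6 44.3] 81.8698959350586 1369.0 w16 [538.2 180.3] w20 [537.6 180. ]
[[578.1453034056478, 238.33133317538426], [593.0394766823164, 139.40448138841228], [503.6828336440251, 125.73634355945713], [488.9994929879606, 223.79627592768645]]
[191. 222.] [ 64. 110.] 90.0 4935.5 w16 [538.1 363.8] w20 [537.5 362.8]
[[613.5267867589787, 495.44254240077447], [614.7563801391195, 245.2747836771835], [468.8578133154905, 
[... 399 characters left out ...]
56]]
[583.4 207.3] [116.1  52.2] 5.079607963562012 5378.0 w16 [ 575.8 -508.1] w20 [ 575.  -506.2]
[[530.6177164061581, -378.88480558674564], [649.8366035846132, -393.9896563165722], [627.3165694318618, -653.6697520373224], [508.7996330894856, -635.6093249302363]]
[297.2 179.5] [53.2 10.3] 6.072455883026123 264.5 w16 [635.8 128.6] w20 [634.8 128.4]
[ 63. 191.] [ 52. 126.] 90.0 5855.5 w16 [607. 654.] w20 [606.1 652.1]
[[670.3163483422057, 810.221121481519], [671.6467507875402, 521.1090212268067], [551.2658058337645, 515.1335700056662], [549.7660631505219, 800.8228502913672]]
pan front base [[ 614.1 -194.2]
 [ 441.9 -206.7]] back top [[ 621.2 -300.8]
 [ 450.  -315.3]]
cam [ 345.9   69.  1232.5]
```

```bash
cat >> h.py <<'E'
from scipy.spatial.transform import Rotation as Ro
def delta(pos,yaw,s=None):
    s=s or sense()
    R0=Ro.from_euler('xyz',s["orientation"],degrees=True); R1=Ro.from_euler('xyz',[180,0,yaw],degrees=True)
    print("t",s["time"],"pos",np.round(s["tool_pos"],1),"ori",np.round(s["orientation"],1),"gap",round(s["finger_gap"],1),"F",np.round(s["ft_force"],1),
     "\n shift",np.round(R0.inv().apply(np.array(pos)-s["tool_pos"]),1),"rot",np.round((R0.inv()*R1).as_rotvec(),4))
c=np.array([528,-200.]);th=np.radians(4.3);e=np.array([np.cos(th),np.sin(th)]);n=np.array([np.sin(th),-np.cos(th)])
def plan(nut,lx,dp):
    T=c+lx*e+dp*n; d=T-nut; L=np.hypot(*d); d/=L; return T,d,L,np.degrees(np.arctan2(-d[1],-d[0]))
E
python3 - <<'E'
from h import *
np.set_printoptions(suppress=True,precision=2)
for k,nut,lx,dp in(("C",[447,-124.5],-34,62),("A",[605,5],40,62),("B",[523,-4],3,42)):
    T,d,L,y=plan(np.array(nut),lx,dp);print(k,T,d,L,y,"start",np.array(nut)-45*d)
m=camera_model("wrist");s=sense();R=cv2.Rodrigues(m["rvec"])[0]
R0=Ro.from_euler('xyz',s["orientation"],degrees=True)
print("cam in tool",R0.inv().apply(-R.T@m["tvec"]-s["tool_pos"]),R0.inv().apply(R[2]))
delta([434,-83,120],111)
E
```

```text
C [ 498.74 -264.37] [ 0.35 -0.94] 149.13895742017172 110.30113266458194 start [431.39 -82.3 ]
A [ 572.54 -258.83] [-0.12 -0.99] 265.8161726983597 82.98499989590361 start [610.5   49.66]
B [ 534.14 -241.66] [ 0.05 -1.  ] 237.917817060603 92.68389485589998 start [520.89  40.95]
cam in tool [  65.3     0.54 -141.73] [-0.26 -0.    0.97]
t 0.15 pos [ 277.7 -559.5  230.7] ori [-179.9    0.    26.4] gap 85.4 F [0.1 0.  0.3] 
 shift [ 351.9 -357.2  111.1] rot [-0.   -0.   -1.48]
```

Emit:
jog_arm --pt "352 -357 80 0 0 -1.48 12" --pt "352 -357 80 0 0 -1.48 12" --pt "352 -357 80 0 0 -1.48 12" --pt "352 -357 80 0 0 -1.48 12" --pt "352 -357 80 0 0 -1.48 12" --pt "352 -357 80 0 0 -1.48 12" --pt "352 -357 80 0 0 -1.48 12" --pt "352 -357 80 0 0 -1.48 12"

```text
time: 0.82
tool_pos: [380.7, -245.2, 178.6]
orientation: [180.0, 0.0, 84.0]
ft_force: [1.7, 0.4, 0.1]
finger_gap: 11.9
```

```bash
python3 -c "
from h import *
delta([432,-83,130],110.3)"
```

```text
t 0.8167 pos [ 380.7 -245.2  178.6] ori [180.   0.  84.] gap 11.9 F [1.7 0.4 0.1] 
 shift [166.7  34.1  48.5] rot [ 1.000e-04  4.000e-04 -4.584e-01]
```

Emit:
jog_arm --pt "40 8 12 0 0 -0.1 12" --pt "80 16 24 0 0 -0.2 12" --pt "120 25 36 0 0 -0.3 12" --pt "150 31 45 0 0 -0.4 12" --pt "160 33 48 0 0 -0.45 12" --pt "163 34 48 0 0 -0.45 12" --pt "163 34 48 0 0 -0.45 12" --pt "163 34 48 0 0 -0.45 12"

```text
time: 1.48
tool_pos: [432.2, -90.4, 130.9]
orientation: [-180.0, 0.0, 109.3]
ft_force: [-0.3, 0.0, -0.5]
finger_gap: 12.4
```

```bash
python3 -c "
from h import *
delta([432,-83,5],110.3)
for n in('wrist','top'):
  p,d=camera(n);cv2.imwrite(f'pics/{n}1.png',p)
"
```

```text
t 1.4833 pos [432.2 -90.4 130.9] ori [-180.     0.   109.3] gap 12.4 F [-0.3  0.  -0.5] 
 shift [  7.1   2.3 125.9] rot [-0.0004  0.0006 -0.0181]
```

View pics/wrist1.png

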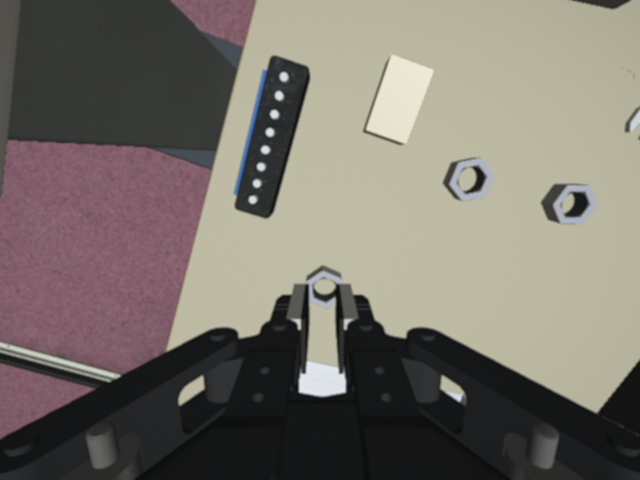

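View pics/top1.png

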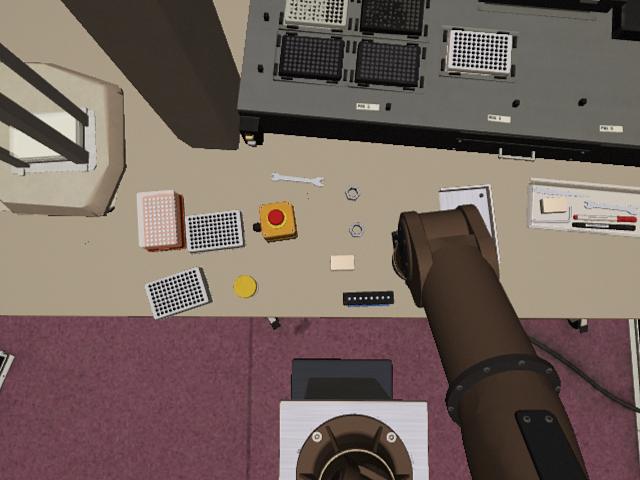

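```bash
python3 -c "
from h import *
np.set_printoptions(suppress=True,precision=1)
m=camera_model('wrist')
print(ray(m,[[324,286],[469,180],[572,205]],16)[:,:2], ray(m,[[400,98]],20)[:,:2], ray(m,[[434,70],[407,143],[390,57],[366,131]],20)[:,:2])
print(ray(m,[[272,217],[309,68]],34)[:,:2])
"
```

```text
[[ 446.2 -126.4]
 [ 521.5   -9.3]
 [ 604.8   -0.4]] [[449.4  25.7]] [[464.6  49.8]
 [465.8  -0.5]
 [433.   47.3]
 [434.8  -2.6]]
[[390.5 -81.5]
 [384.6  19.9]]
```

Emit:
jog_arm --pt "4 1 25 0 0 -0.018 12" --pt "6 2 50 0 0 -0.018 12" --pt "6 2 75 0 0 -0.018 12" --pt "6 2 95 0 0 -0.018 12" --pt "6 2 108 0 0 -0.018 12" --pt "6 2 116 0 0 -0.018 12" --pt "6 2 120 0 0 -0.018 12" --pt "6 2 120 0 0 -0.018 12"

```text
time: 2.25
tool_pos: [432.2, -83.2, 10.6]
orientation: [-180.0, 0.0, 110.4]
ft_force: [0.3, -0.7, 0.9]
finger_gap: 12.2
```

```bash
python3 -c "
from h import *
delta([431,-83.3,5],110.3)
for n in('scene',):
  p,d=camera(n);cv2.imwrite(f'pics/{n}2.png',cv2.resize(p[180:320,300:500],None,fx=4,fy=4))
"
```

```text
t 2.25 pos [432.2 -83.2  10.6] ori [-180.     0.   110.4] gap 12.2 F [ 0.3 -0.7  0.9] 
 shift [ 0.4 -1.1  5.6] rot [-0.0006  0.0002  0.0021]
```

View pics/scene2.png

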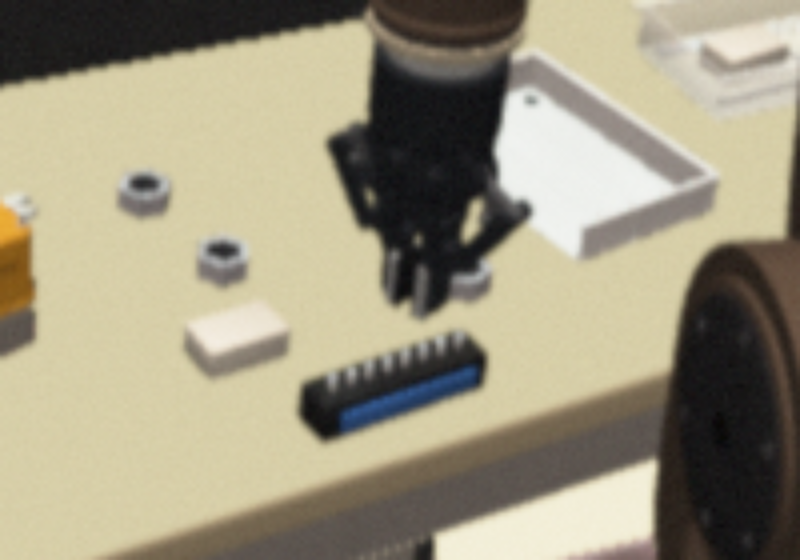

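Emit:
jog_arm --pt "-2 -1 3 0 0 0 12" --pt "-5 -1 5 0 0 0 12" --pt "-8 -1 5 0 0 0 12" --pt "-11 -1 5 0 0 0 12" --pt "-13 -1 5 0 0 0 12" --pt "-15 -1 5 0 0 0 12" --pt "-18 -1 5 0 0 0 12" --pt "-21 -1 5 0 0 0 12"

```text
time: 2.97
tool_pos: [438.8, -102.8, 5.9]
orientation: [180.0, 0.0, 110.5]
ft_force: [0.3, 0.2, -0.5]
finger_gap: 11.8
```

Emit:
jog_arm --pt "-4 0 0 0 0 0 12" --pt "-8 0 0 0 0 0 12" --pt "-12 0 0 0 0 0 12" --pt "-16 0 0 0 0 0 12" --pt "-20 0 0 0 0 0 12" --pt "-24 0 0 0 0 0 12" --pt "-28 0 0 0 0 0 12" --pt "-32 0 0 0 0 0 12"

```text
time: 3.63
tool_pos: [450.0, -132.9, 5.8]
orientation: [-180.0, -0.0, 110.5]
ft_force: [-0.3, 0.3, -0.7]
finger_gap: 11.9
```

```bash
python3 -c "
from h import *
delta([431+.347*167,-83.3-.938*167,5],110.3)
for n in('scene',):
  p,d=camera(n);cv2.imwrite(f'pics/{n}3.png',cv2.resize(p[180:320,300:500],None,fx=4,fy=4))
p,d=camera('wrist');cv2.imwrite(f'pics/wrist3.png',p)
"
```

```text
t 3.6333 pos [ 450.  -132.9    5.8] ori [-180.    -0.   110.5] gap 11.9 F [-0.3  0.3 -0.7] 
 shift [-113.9   -1.     0.8] rot [-0.     -0.      0.0036]
```

View pics/scene3.png

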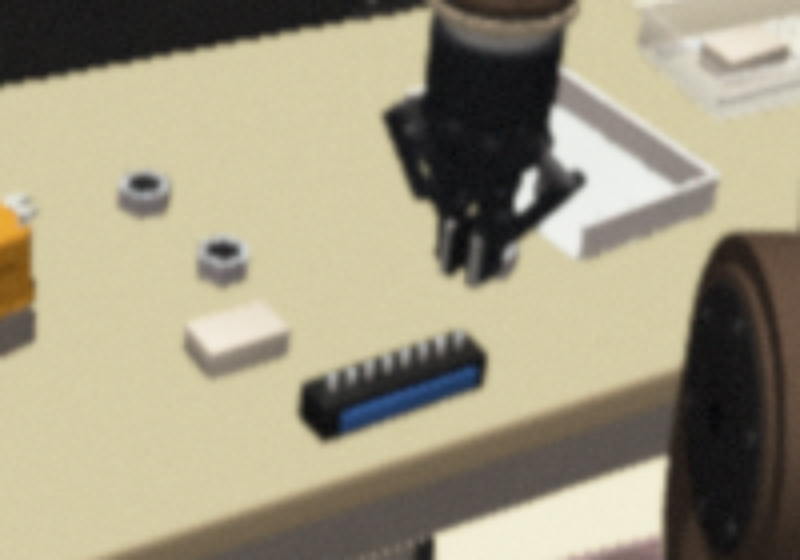

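View pics/wrist3.png

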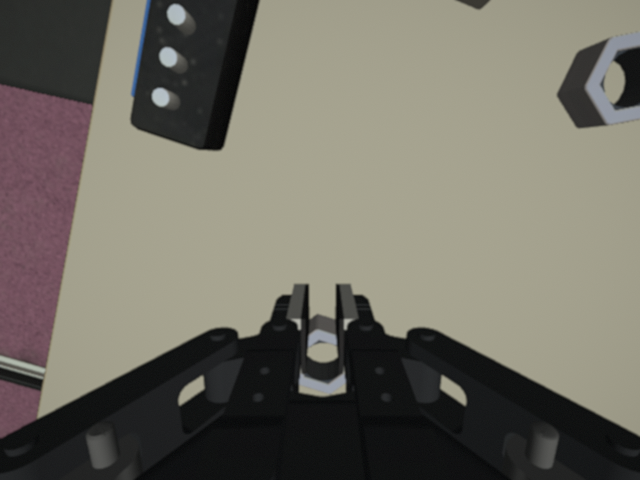

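Emit:
jog_arm --pt "-4 0 0 0 0 0 12" --pt "-9 0 0 0 0 0 12" --pt "-14 0 0 0 0 0 12" --pt "-19 0 0 0 0 0 12" --pt "-24 0 0 0 0 0 12" --pt "-29 0 0 0 0 0 12" --pt "-34 0 0 0 0 0 12" --pt "-39 0 0 0 0 0 12"

```text
time: 4.4
tool_pos: [463.8, -169.6, 5.8]
orientation: [-180.0, 0.0, 110.5]
ft_force: [-0.3, 1.2, 0.5]
finger_gap: 11.9
```

Emit:
jog_arm --pt "-5 0 0 0 0 0 12" --pt "-10 0 0 0 0 0 12" --pt "-15 0 0 0 0 0 12" --pt "-20 0 0 0 0 0 12" --pt "-25 0 0 0 0 0 12" --pt "-30 0 0 0 0 0 12" --pt "-35 0 0 0 0 0 12" --pt "-39 0 0 0 0 0 12"

```text
time: 5.07
tool_pos: [477.5, -206.2, 5.8]
orientation: [180.0, 0.0, 110.5]
ft_force: [-0.1, 0.7, -0.5]
finger_gap: 11.9
```

```bash
python3 -c "
from h import *
delta([431+.347*167,-83.3-.938*167,5],110.3)
for n in('scene',):
  p,d=camera(n);cv2.imwrite(f'pics/{n}4.png',cv2.resize(p[180:320,300:500],None,fx=4,fy=4))
p,d=camera('wrist');cv2.imwrite(f'pics/wrist4.png',p)
"
```

```text
t 5.0667 pos [ 477.5 -206.2    5.8] ori [180.    0.  110.5] gap 11.9 F [-0.1  0.7 -0.5] 
 shift [-35.6  -1.    0.8] rot [0.     0.0002 0.0034]
```

View pics/scene4.png

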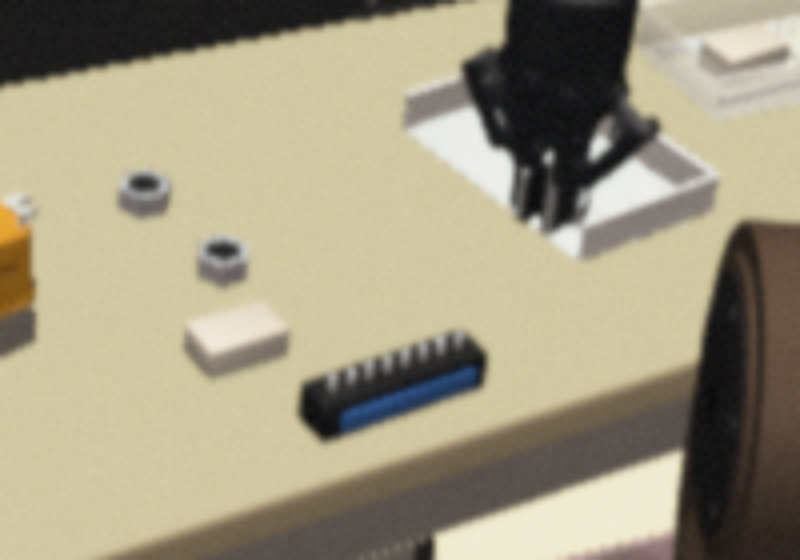

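View pics/wrist4.png

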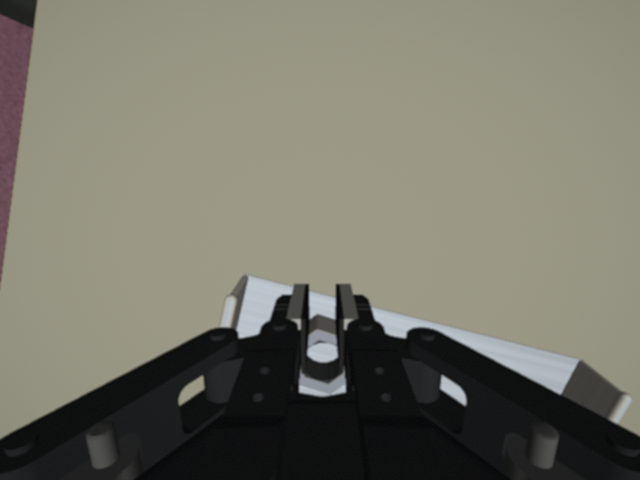

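```bash
python3 -c "
from h import *
m=camera_model('wrist')
print(ray(m,[[247,275],[580,360]],0)[:,:2],ray(m,[[323,352]],16))"
```

```text
[[ 440.53341915 -208.30792338]
 [ 611.26014531 -193.29701378]] [[ 484.56400255 -224.57926887   16.        ]]
```

Emit:
jog_arm --pt "-5 0 0 0 0 0 12" --pt "-10 0 0 0 0 0 12" --pt "-15 0 0 0 0 0 12" --pt "-20 0 0 0 0 0 12" --pt "-24 0 0 0 0 0 12" --pt "-28 0 0 0 0 0 12" --pt "-31 0 0 0 0 0 12" --pt "-33 0 0 0 0 0 12"

```text
time: 5.83
tool_pos: [488.9, -237.0, 5.8]
orientation: [180.0, 0.0, 110.5]
ft_force: [-0.3, 0.7, -0.7]
finger_gap: 12.0
```

Emit:
jog_arm --pt "4 0 0 0 0 0 12" --pt "14 0 0 0 0 0 12" --pt "30 0 -10 0 0 0 12" --pt "40 0 -40 0 0 0 12" --pt "45 0 -75 0 0 0 12" --pt "50 0 -105 0 0 0 12" --pt "50 0 -115 0 0 0 12" --pt "50 0 -115 0 0 0 12"

```text
time: 6.5
tool_pos: [472.7, -188.8, 123.5]
orientation: [179.8, 0.2, 110.6]
ft_force: [0.6, -0.8, -0.0]
finger_gap: 12.1
```

```bash
python3 -c "
from h import *
T,d,L,y=plan(np.array([605,2.]),38,60);S=np.array([605,2])-45*d;print(T,d,L,y,S)
delta([*S,121],y)
"
```

```text
[ 570.39175868 -256.98191639] [-0.13245447 -0.99118909] 261.28406645860895 82.3885504056378 [610.96045094  46.60350911]
t 6.5 pos [ 472.7 -188.8  123.5] ori [179.8   0.2 110.6] gap 12.1 F [ 0.6 -0.8 -0. ] 
 shift [171.8 212.2   2.7] rot [0.0043 0.0026 0.4922]
```

Emit:
jog_arm --pt "15 19 0 0 0 0.04 12" --pt "40 50 0 0 0 0.11 12" --pt "67 83 0 0 0 0.19 12" --pt "94 116 0 0 0 0.27 12" --pt "121 149 0 0 0 0.35 12" --pt "148 182 0 0 0 0.43 12" --pt "167 206 0 0 0 0.49 12" --pt "172 212 0 0 0 0.49 12"

```text
time: 7.17
tool_pos: [610.7, 53.9, 119.5]
orientation: [-180.0, -0.2, 82.6]
ft_force: [-0.9, 1.1, 0.2]
finger_gap: 12.4
```

```bash
python3 -c "
from h import *
T,d,L,y=plan(np.array([605,2.]),38,60);S=np.array([605,2])-45*d
delta([*S,5],y)
p,d=camera('wrist');cv2.imwrite(f'pics/wrist5.png',p)
p,d=camera('top');cv2.imwrite(f'pics/top5.png',cv2.resize(p[160:320,230:550],None,fx=2.5,fy=2.5))
"
```

```text
t 7.1667 pos [610.7  53.9 119.5] ori [-180.    -0.2   82.6] gap 12.4 F [-0.9  1.1  0.2] 
 shift [ -7.6   1.2 114.4] rot [-0.0003 -0.0037  0.0045]
```

View pics/wrist5.png

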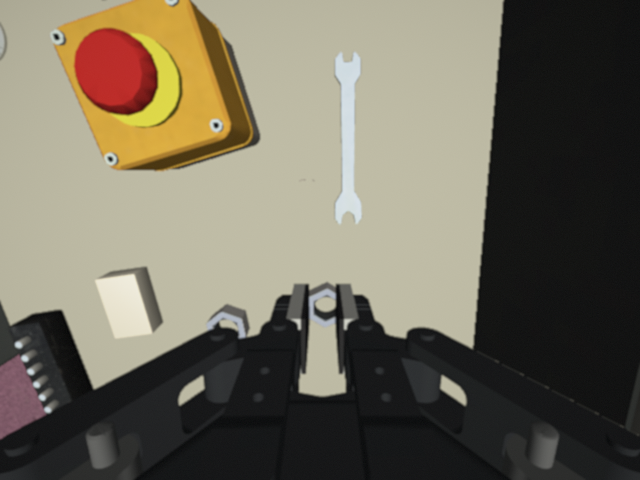

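View pics/top5.png

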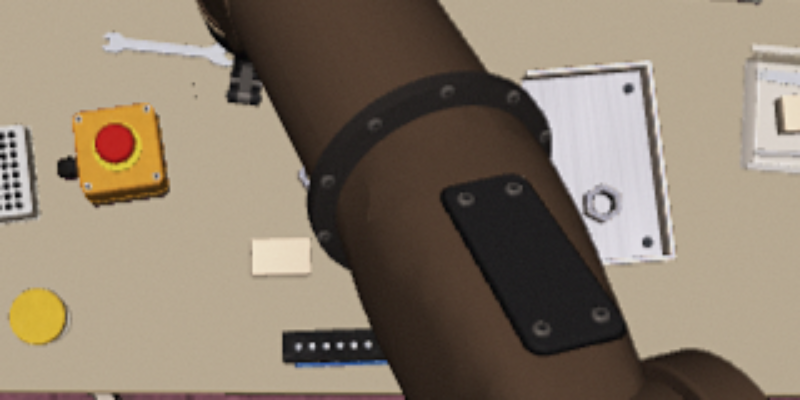

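```bash
python3 -c "
from h import *
np.set_printoptions(suppress=True,precision=0)
m=camera_model('wrist');p,d=camera('wrist')
R=cv2.Rodrigues(m['rvec'])[0];k=np.linalg.inv(K(m))
for u,v in [(500,120),(515,120),(490,300),(510,300),(600,300),(600,100),(30,450),(100,440),(215,335),(425,335),(610,450),(540,440)]:
  q=k@np.array([u,v,1])*d[v,u];w=R.T@(q-m['tvec']);print(u,v,d[v,u],w)
print(ray(m,[[348,222]],5),ray(m,[[325,303],[228,320]],16))
"
```

```text
500 120 208.6422 [731. 121.  39.]
515 120 193.67021 [731. 120.  55.]
490 300 231.70969 [721.   3.  47.]
510 300 206.10086 [722.  14.  70.]
600 300 137.41576 [724.  42. 134.]
600 100 134.19608 [731. 121. 116.]
30 450 62.454994 [557.  68. 211.]
100 440 66.86339 [567.  65. 206.]
215 335 99.72633 [579.  66. 171.]
425 335 99.95138 [642.  58. 171.]
610 450 62.98854 [665.  54. 210.]
540 440 66.906845 [654.  53. 206.]
[[631.  62.   5.]] [[605.   1.  16.]
 [526.  -3.  16.]]
```

Emit:
jog_arm --pt "-5 0 10 0 0 0 12" --pt "-10 1 30 0 0 0 12" --pt "-14 1 55 0 0 0 12" --pt "-14 1 80 0 0 0 12" --pt "-14 1 95 0 0 0 12" --pt "-14 1 104 0 0 0 12" --pt "-14 1 108 0 0 0 12" --pt "-14 1 108 0 0 0 12"

```text
time: 7.98
tool_pos: [607.9, 30.3, 11.9]
orientation: [-179.9, 0.0, 82.4]
ft_force: [-0.5, 0.2, 1.1]
finger_gap: 11.9
```

```bash
python3 -c "
from h import *
T,d,L,y=plan(np.array([605,1.5]),38,60);S=np.array([605,1.5])-36*d
print(S,y,L);delta([*S,5],y)
p,d=camera('scene');cv2.imwrite(f'pics/scene6.png',cv2.resize(p[180:320,300:500],None,fx=4,fy=4))
"
```

```text
[609.77742225  37.18159521] 82.37400014269664 260.78848032218497
t 7.9833 pos [607.9  30.3  11.9] ori [-179.9    0.    82.4] gap 11.9 F [-0.5  0.2  1.1] 
 shift [7.  0.9 6.9] rot [-0.0014  0.0008 -0.0002]
```

View pics/scene6.png

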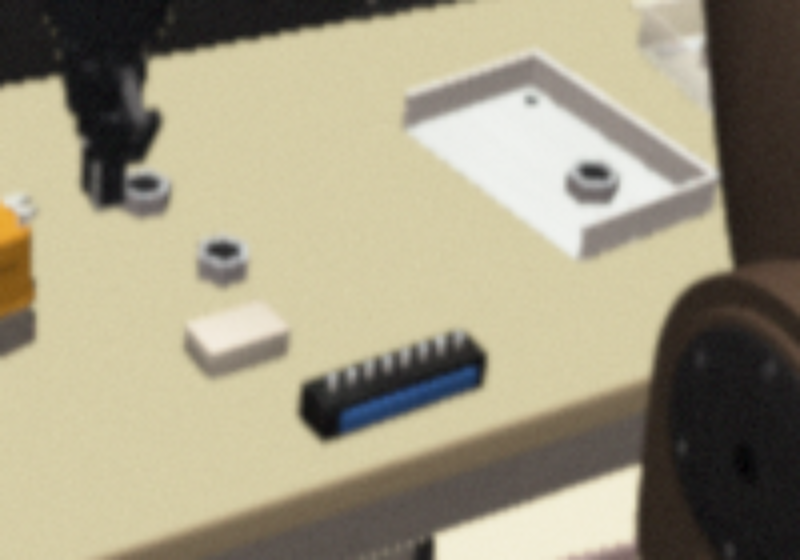

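Emit:
jog_arm --pt "2 1 2 0 0 0 12" --pt "2 1 5 0 0 0 12" --pt "1 1 6 0 0 0 12" --pt "-1 1 6 0 0 0 12" --pt "-4 1 6 0 0 0 12" --pt "-7 1 6 0 0 0 12" --pt "-10 1 6 0 0 0 12" --pt "-13 1 6 0 0 0 12"

```text
time: 8.7
tool_pos: [608.1, 18.3, 6.9]
orientation: [180.0, 0.0, 82.4]
ft_force: [0.4, -0.0, 0.6]
finger_gap: 11.9
```

Emit:
jog_arm --pt "-4 0 0 0 0 0 12" --pt "-8 0 0 0 0 0 12" --pt "-12 0 0 0 0 0 12" --pt "-16 0 0 0 0 0 12" --pt "-20 0 0 0 0 0 12" --pt "-24 0 0 0 0 0 12" --pt "-28 0 0 0 0 0 12" --pt "-32 0 0 0 0 0 12"

```text
time: 9.37
tool_pos: [603.8, -13.5, 6.8]
orientation: [180.0, 0.0, 82.4]
ft_force: [-0.2, 1.4, 0.6]
finger_gap: 12.0
```

```bash
python3 -c "
from h import *
T,d,L,y=plan(np.array([605,1.5]),38,60);S=T-22*d
print(S,y,L);delta([*S,5],y)
p,d=camera('scene');cv2.imwrite(f'pics/scene7.png',cv2.resize(p[180:320,300:500],None,fx=4,fy=4))
p,d=camera('wrist');cv2.imwrite(f'pics/wrist7.png',p[240:])
"
```

```text
[ 573.3112945 -235.1764971] 82.37400014269664 260.78848032218497
t 9.3667 pos [603.8 -13.5   6.8] ori [180.    0.   82.4] gap 12.0 F [-0.2  1.4  0.6] 
 shift [-223.8   -1.     1.8] rot [0.    0.    0.001]
```

View pics/scene7.png

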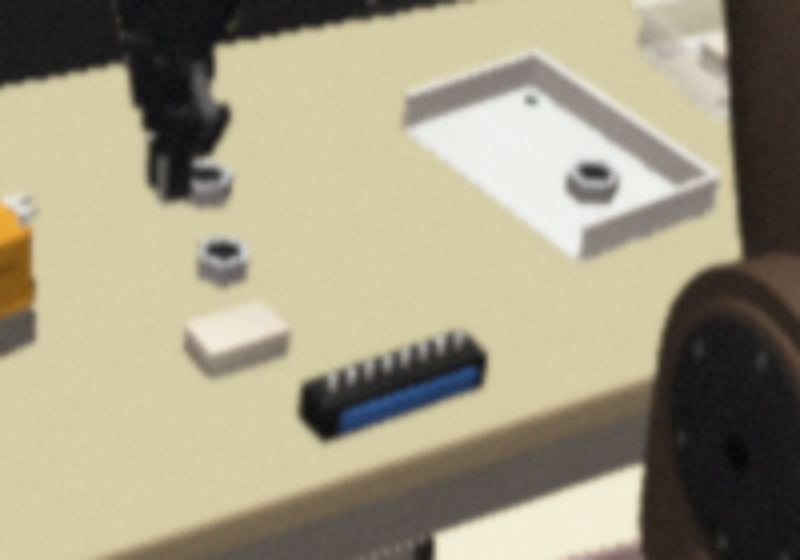

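View pics/wrist7.png

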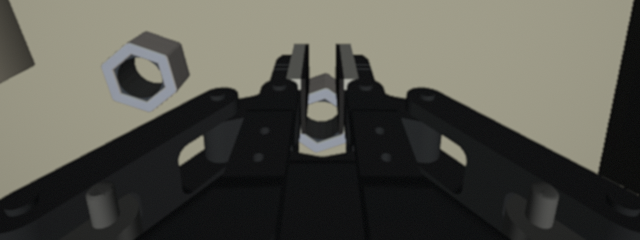

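Emit:
jog_arm --pt "-5 0 0 0 0 0 12" --pt "-10 0 0 0 0 0 12" --pt "-15 0 0 0 0 0 12" --pt "-20 0 0 0 0 0 12" --pt "-25 0 0 0 0 0 12" --pt "-30 0 0 0 0 0 12" --pt "-35 0 0 0 0 0 12" --pt "-40 0 0 0 0 0 12"

```text
time: 10.13
tool_pos: [598.5, -53.3, 6.8]
orientation: [180.0, 0.0, 82.4]
ft_force: [-0.2, -0.3, -0.0]
finger_gap: 12.0
```

Emit:
jog_arm --pt "-5 0 0 0 0 0 12" --pt "-10 0 0 0 0 0 12" --pt "-15 0 0 0 0 0 12" --pt "-20 0 0 0 0 0 12" --pt "-25 0 0 0 0 0 12" --pt "-30 0 0 0 0 0 12" --pt "-35 0 0 0 0 0 12" --pt "-40 0 0 0 0 0 12"

```text
time: 10.8
tool_pos: [593.2, -92.9, 6.8]
orientation: [180.0, 0.0, 82.4]
ft_force: [0.7, 0.5, -0.4]
finger_gap: 11.9
```

Emit:
jog_arm --pt "-5 0 0 0 0 0 12" --pt "-10 0 0 0 0 0 12" --pt "-15 0 0 0 0 0 12" --pt "-20 0 0 0 0 0 12" --pt "-25 0 0 0 0 0 12" --pt "-30 0 0 0 0 0 12" --pt "-35 0 0 0 0 0 12" --pt "-40 0 0 0 0 0 12"

```text
time: 11.47
tool_pos: [587.9, -132.5, 6.8]
orientation: [-180.0, 0.0, 82.4]
ft_force: [-0.4, 0.1, 0.6]
finger_gap: 11.9
```

```bash
python3 -c "
from h import *
T,d,L,y=plan(np.array([605,1.5]),38,60);S=T-22*d
print(S,y,L);delta([*S,5],y)
p,d=camera('scene');cv2.imwrite(f'pics/scene8.png',cv2.resize(p[180:320,300:500],None,fx=4,fy=4))
p,d=camera('wrist');cv2.imwrite(f'pics/wrist8.png',p[240:])
"
```

```text
[ 573.3112945 -235.1764971] 82.37400014269664 260.78848032218497
t 11.4667 pos [ 587.9 -132.5    6.8] ori [-180.     0.    82.4] gap 11.9 F [-0.4  0.1  0.6] 
 shift [-103.7   -0.9    1.8] rot [-0.     0.     0.001]
```

View pics/scene8.png

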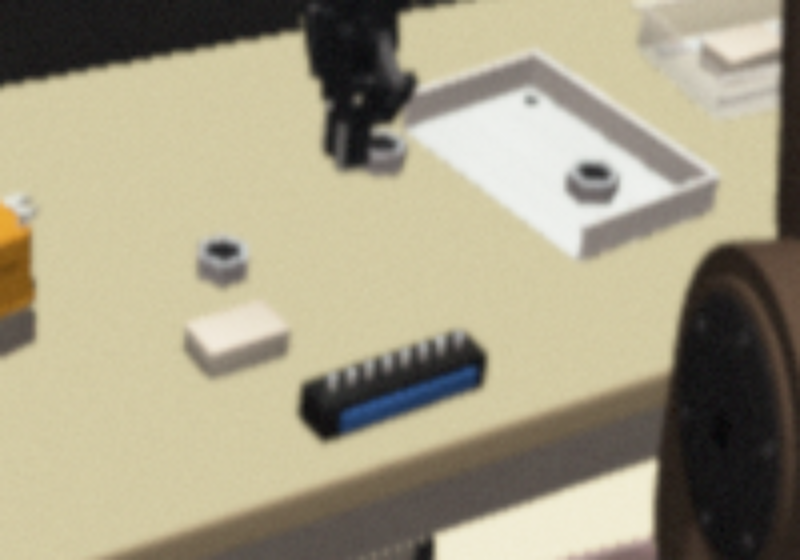

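View pics/wrist8.png

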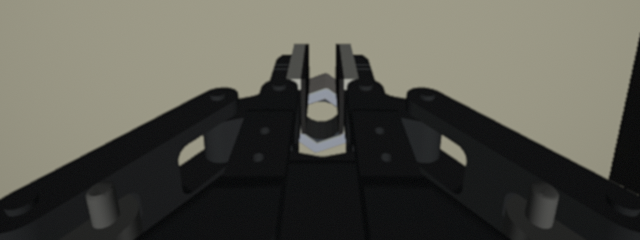

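Emit:
jog_arm --pt "-5 0 0 0 0 0 12" --pt "-10 0 0 0 0 0 12" --pt "-15 -1 0 0 0 0 12" --pt "-20 -1 0 0 0 0 12" --pt "-25 -1 0 0 0 0 12" --pt "-30 -1 0 0 0 0 12" --pt "-35 -1 0 0 0 0 12" --pt "-40 -1 0 0 0 0 12"

```text
time: 12.23
tool_pos: [581.7, -172.1, 6.8]
orientation: [180.0, 0.0, 82.4]
ft_force: [-0.0, 0.6, 0.1]
finger_gap: 12.0
```

Emit:
jog_arm --pt "-5 0 0 0 0 0 12" --pt "-10 0 0 0 0 0 12" --pt "-15 0 0 0 0 0 12" --pt "-20 0 0 0 0 0 12" --pt "-25 0 0 0 0 0 12" --pt "-30 0 0 0 0 0 12" --pt "-35 0 0 0 0 0 12" --pt "-40 0 0 0 0 0 12"

```text
time: 12.9
tool_pos: [576.4, -211.7, 6.8]
orientation: [180.0, 0.0, 82.4]
ft_force: [0.3, 0.4, 0.5]
finger_gap: 12.5
```

Emit:
jog_arm --pt "-4 0 0 0 0 0 12" --pt "-8 0 0 0 0 0 12" --pt "-12 0 0 0 0 0 12" --pt "-15 0 0 0 0 0 12" --pt "-18 0 0 0 0 0 12" --pt "-20 0 0 0 0 0 12" --pt "-21 0 0 0 0 0 12" --pt "-21 0 0 0 0 0 12"

```text
time: 13.57
tool_pos: [573.7, -232.2, 6.8]
orientation: [180.0, 0.0, 82.4]
ft_force: [0.5, -0.6, 0.9]
finger_gap: 12.1
```

Emit:
jog_arm --pt "4 0 0 0 0 0 12" --pt "14 0 0 0 0 0 12" --pt "30 0 -10 0 0 0 12" --pt "40 0 -40 0 0 0 12" --pt "50 0 -75 0 0 0 12" --pt "60 0 -105 0 0 0 12" --pt "62 0 -115 0 0 0 12" --pt "62 0 -115 0 0 0 12"

```text
time: 14.23
tool_pos: [584.5, -167.4, 125.9]
orientation: [179.6, -0.0, 82.6]
ft_force: [1.2, -0.5, -0.4]
finger_gap: 12.1
```

```bash
python3 -c "
from h import *
N=np.array([523.,-6])
T,d,L,y=plan(N,3,42);S=N-40*d
print(T,S,y,L);delta([*S,120],y)
p,d=camera('scene');cv2.imwrite(f'pics/scene9.png',cv2.resize(p[180:320,300:500],None,fx=4,fy=4))
"
```

```text
[ 534.14066193 -241.65683943] [521.11111215  33.95537639] 92.70663911816472 235.92002949553105
t 14.2333 pos [ 584.5 -167.4  125.9] ori [179.6  -0.   82.6] gap 12.1 F [ 1.2 -0.5 -0.4] 
 shift [191.5 -88.7   5.5] rot [ 6.400e-03  1.000e-04 -1.756e-01]
```

View pics/scene9.png

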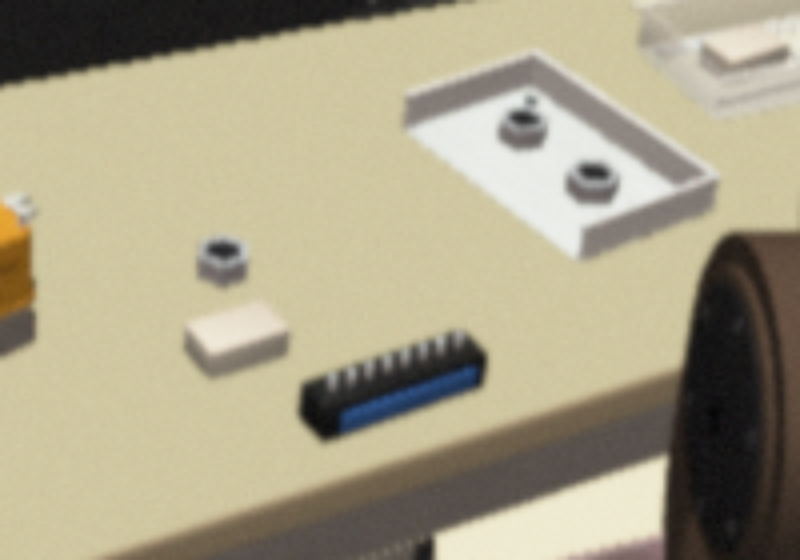

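Two nuts (at about (523,127) and (592,180) in the crop) lie flat well inside the pan; nut B remains. Moving behind it.

Emit:
jog_arm --pt "15 -7 0 0 0 -0.02 12" --pt "43 -20 0 0 0 -0.05 12" --pt "73 -34 0 0 0 -0.08 12" --pt "103 -48 0 0 0 -0.11 12" --pt "133 -62 0 0 0 -0.14 12" --pt "163 -76 0 0 0 -0.175 12" --pt "182 -85 0 0 0 -0.175 12" --pt "187 -88 0 0 0 -0.175 12"

```text
time: 14.95
tool_pos: [516.5, 31.3, 120.6]
orientation: [-179.8, -0.1, 92.8]
ft_force: [0.4, 1.1, -0.0]
finger_gap: 12.2
```

Emit:
jog_arm --pt "0 0 0 0 0 0 12" --pt "0 0 0 0 0 0 12"

```text
time: 15.12
tool_pos: [518.7, 25.8, 120.9]
orientation: [-179.9, 0.0, 92.5]
ft_force: [-0.0, -0.3, 0.4]
finger_gap: 12.2
```

```bash
python3 -c "
from h import *
N=np.array([523.,-6])
T,d,L,y=plan(N,3,42);S=N-40*d
delta([*S,5],y)
p,d=camera('wrist');cv2.imwrite(f'pics/wrist10.png',p)
"
```

```text
t 15.1167 pos [518.7  25.8 120.9] ori [-179.9    0.    92.5] gap 12.2 F [-0.  -0.3  0.4] 
 shift [  8.1   2.9 115.9] rot [-0.0016  0.0007 -0.0041]
```

View pics/wrist10.png

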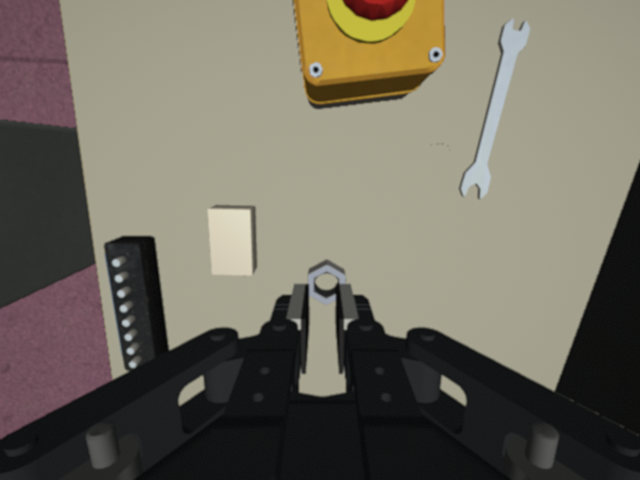

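Emit:
jog_arm --pt "5 1 15 0 0 0 12" --pt "9 3 40 0 0 0 12" --pt "9 3 65 0 0 0 12" --pt "9 3 85 0 0 0 12" --pt "9 3 100 0 0 0 12" --pt "9 3 109 0 0 0 12" --pt "9 3 114 0 0 0 12" --pt "9 3 115 0 0 0 12"

```text
time: 15.83
tool_pos: [521.7, 34.6, 6.0]
orientation: [-179.9, 0.0, 92.4]
ft_force: [-0.3, -1.0, 0.2]
finger_gap: 12.0
```

```bash
python3 -c "
from h import *
N=np.array([523.,-6])
T,d,L,y=plan(N,3,42)
delta([*(T-22*d),5],y)
p,d=camera('scene');cv2.imwrite(f'pics/scene11.png',cv2.resize(p[180:320,300:500],None,fx=4,fy=4))
"
```

```text
t 15.8333 pos [521.7  34.6   6. ] ori [-179.9    0.    92.4] gap 12.0 F [-0.3 -1.   0.2] 
 shift [-254.5    0.8    1.1] rot [-0.0012  0.0004 -0.0057]
```

View pics/scene11.png

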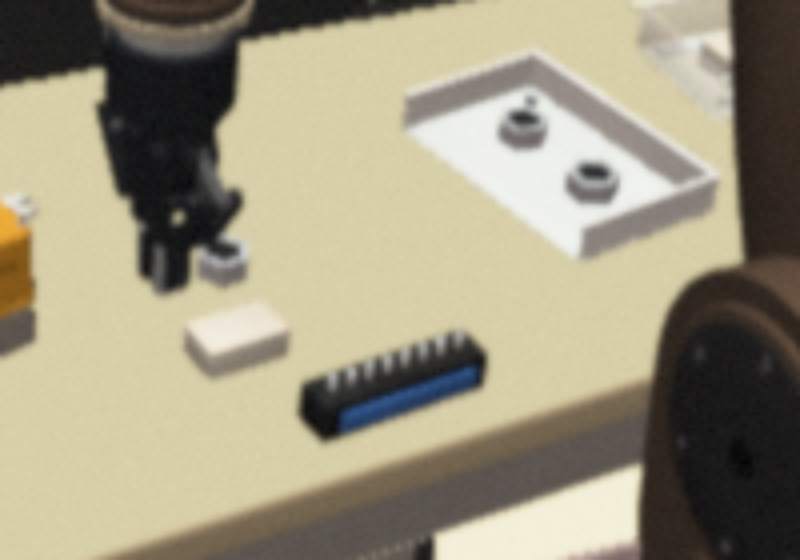

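Emit:
jog_arm --pt "-3 0 0 0 0 0 12" --pt "-6 0 0 0 0 0 12" --pt "-9 0 0 0 0 0 12" --pt "-12 0 0 0 0 0 12" --pt "-15 0 0 0 0 0 12" --pt "-18 0 0 0 0 0 12" --pt "-21 0 0 0 0 0 12" --pt "-24 0 0 0 0 0 12"

```text
time: 16.55
tool_pos: [523.0, 11.4, 6.9]
orientation: [180.0, -0.0, 92.5]
ft_force: [0.2, 1.2, 0.7]
finger_gap: 11.9
```

Emit:
jog_arm --pt "-4 0 0 0 0 0 12" --pt "-8 0 0 0 0 0 12" --pt "-12 0 0 0 0 0 12" --pt "-16 0 0 0 0 0 12" --pt "-20 0 0 0 0 0 12" --pt "-24 0 0 0 0 0 12" --pt "-29 0 0 0 0 0 12" --pt "-34 0 0 0 0 0 12"

```text
time: 17.22
tool_pos: [524.4, -22.9, 6.8]
orientation: [-180.0, 0.0, 92.5]
ft_force: [-0.3, 1.0, -0.3]
finger_gap: 12.0
```

```bash
python3 -c "
from h import *
N=np.array([523.,-6])
T,d,L,y=plan(N,3,42)
delta([*(T-22*d),5],y)
p,d=camera('scene');cv2.imwrite(f'pics/scene12.png',cv2.resize(p[180:320,300:500],None,fx=4,fy=4))
p,d=camera('wrist');cv2.imwrite(f'pics/wrist12.png',p[240:])
"
```

```text
t 17.2167 pos [524.4 -22.9   6.8] ori [-180.     0.    92.5] gap 12.0 F [-0.3  1.  -0.3] 
 shift [-197.     0.3    1.8] rot [-0.      0.     -0.0043]
```

View pics/scene12.png

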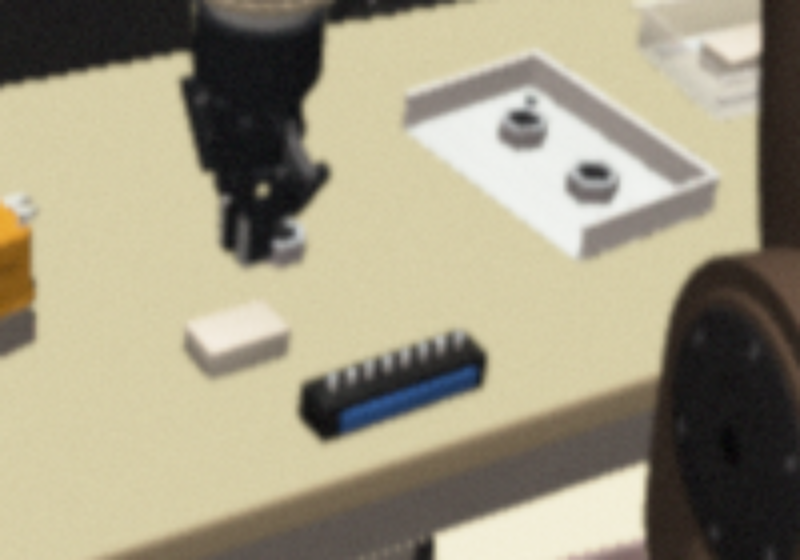

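View pics/wrist12.png

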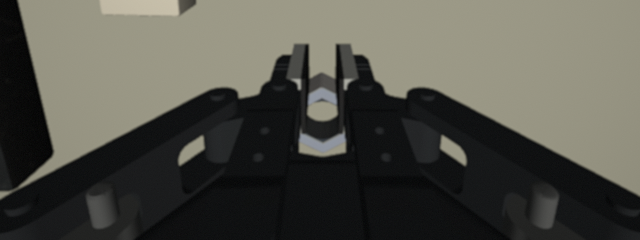

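Nut B is tracking squarely between the fingertips; continuing.

Emit:
jog_arm --pt "-5 0 0 0 0 0 12" --pt "-10 0 0 0 0 0 12" --pt "-15 0 0 0 0 0 12" --pt "-20 0 0 0 0 0 12" --pt "-25 0 0 0 0 0 12" --pt "-30 0 0 0 0 0 12" --pt "-35 0 0 0 0 0 12" --pt "-40 0 0 0 0 0 12"

```text
time: 17.98
tool_pos: [526.1, -62.9, 6.8]
orientation: [180.0, 0.0, 92.5]
ft_force: [0.3, 0.2, -0.7]
finger_gap: 11.9
```

Emit:
jog_arm --pt "-5 0 0 0 0 0 12" --pt "-10 0 0 0 0 0 12" --pt "-15 0 0 0 0 0 12" --pt "-20 0 0 0 0 0 12" --pt "-25 0 0 0 0 0 12" --pt "-30 0 0 0 0 0 12" --pt "-35 0 0 0 0 0 12" --pt "-40 0 0 0 0 0 12"

```text
time: 18.65
tool_pos: [527.8, -102.8, 6.8]
orientation: [180.0, 0.0, 92.5]
ft_force: [-0.0, 1.0, -0.3]
finger_gap: 11.9
```

Emit:
jog_arm --pt "-5 0 0 0 0 0 12" --pt "-10 0 0 0 0 0 12" --pt "-15 0 0 0 0 0 12" --pt "-20 0 0 0 0 0 12" --pt "-25 0 0 0 0 0 12" --pt "-30 0 0 0 0 0 12" --pt "-35 0 0 0 0 0 12" --pt "-40 0 0 0 0 0 12"

```text
time: 19.32
tool_pos: [529.5, -142.8, 6.8]
orientation: [180.0, 0.0, 92.5]
ft_force: [-0.0, 0.3, -0.7]
finger_gap: 12.1
```

Emit:
jog_arm --pt "-5 0 0 0 0 0 12" --pt "-10 0 0 0 0 0 12" --pt "-15 0 0 0 0 0 12" --pt "-20 0 0 0 0 0 12" --pt "-25 0 0 0 0 0 12" --pt "-30 0 0 0 0 0 12" --pt "-35 0 0 0 0 0 12" --pt "-40 0 0 0 0 0 12"

```text
time: 19.98
tool_pos: [531.2, -182.7, 6.8]
orientation: [-180.0, 0.0, 92.5]
ft_force: [-0.8, 0.4, 1.2]
finger_gap: 12.2
```

```bash
python3 -c "
from h import *
N=np.array([523.,-6])
T,d,L,y=plan(N,3,42)
delta([*(T-22*d),5],y)
p,d=camera('scene');cv2.imwrite(f'pics/scene13.png',cv2.resize(p[180:320,300:500],None,fx=4,fy=4))
"
```

```text
t 19.9833 pos [ 531.2 -182.7    6.8] ori [-180.     0.    92.5] gap 12.2 F [-0.8  0.4  1.2] 
 shift [-37.    0.3   1.8] rot [-0.      0.     -0.0043]
```

View pics/scene13.png

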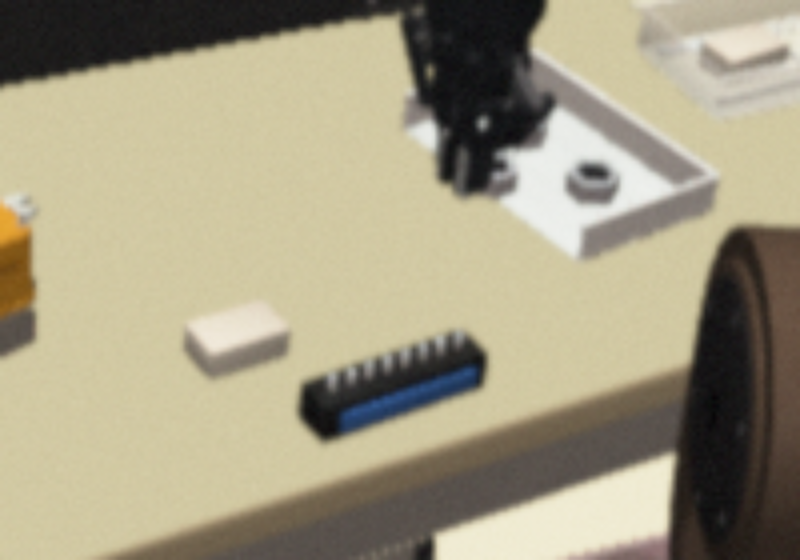

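Emit:
jog_arm --pt "-5 0 0 0 0 0 12" --pt "-10 0 0 0 0 0 12" --pt "-15 0 0 0 0 0 12" --pt "-20 0 0 0 0 0 12" --pt "-25 0 0 0 0 0 12" --pt "-30 0 0 0 0 0 12" --pt "-34 0 0 0 0 0 12" --pt "-36 0 0 0 0 0 12"

```text
time: 20.7
tool_pos: [532.7, -219.1, 6.7]
orientation: [-180.0, 0.0, 92.4]
ft_force: [0.1, 0.4, 0.6]
finger_gap: 12.0
```

Emit:
jog_arm --pt "-1 0 0 0 0 0 12" --pt "0 0 0 0 0 0 12" --pt "5 0 0 0 0 0 12" --pt "16 0 0 0 0 0 12" --pt "30 0 -15 0 0 0 12" --pt "45 0 -45 0 0 0 12" --pt "60 0 -80 0 0 0 12" --pt "75 0 -110 0 0 0 12"

```text
time: 21.37
tool_pos: [529.3, -140.7, 118.3]
orientation: [-180.0, -0.0, 92.6]
ft_force: [0.5, -0.1, -0.7]
finger_gap: 12.2
```

Emit:
jog_arm --pt "30 0 -30 0 0 0 12" --pt "60 0 -60 0 0 0 12" --pt "90 -10 -80 0 0 0 12" --pt "120 -30 -90 0 0 0 12" --pt "140 -50 -100 0 0 0 12" --pt "150 -60 -100 0 0 0 12" --pt "150 -60 -100 0 0 0 12" --pt "150 -60 -100 0 0 0 12"

```text
time: 22.03
tool_pos: [462.8, 4.4, 216.7]
orientation: [180.0, 0.1, 92.6]
ft_force: [-1.2, -1.0, -0.1]
finger_gap: 12.2
```

```bash
python3 -c "
from h import *
print(sense()['time'],sense()['tool_pos'])
p,d=camera('scene');cv2.imwrite(f'pics/scene14.png',cv2.resize(p[180:320,300:500],None,fx=4,fy=4))
p,d=camera('top');cv2.imwrite('pics/top14raw.png',p);cv2.imwrite(f'pics/top14.png',cv2.resize(p[160:320,230:550],None,fx=2.5,fy=2.5))
"
```

```text
22.0333 [462.76581331   4.44250263 216.72584715]
```

View pics/scene14.png

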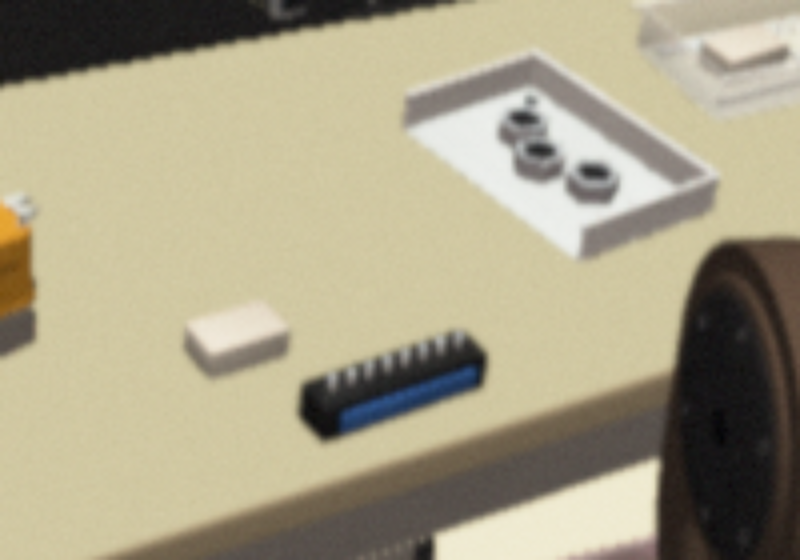

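View pics/top14.png

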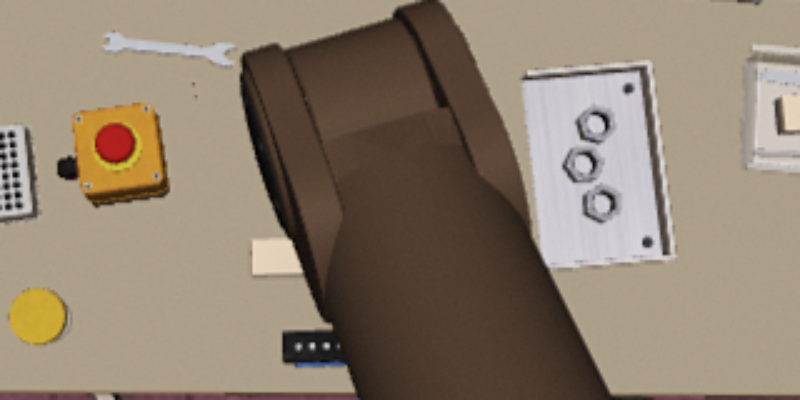

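Emit:
jog_arm --pt "0 0 0 0 0 0 12" --pt "0 0 0 0 0 0 12" --pt "0 0 0 0 0 0 12" --pt "0 0 0 0 0 0 12"

```text
time: 22.47
tool_pos: [463.4, 3.6, 216.5]
orientation: [-180.0, -0.0, 92.4]
ft_force: [0.1, -0.5, 0.0]
finger_gap: 12.0
```

```bash
python3 -c "
from h import *
s=sense();print(s['time'],s['joint_vel'].round(1),s['tool_pos'])
a=cv2.imread('pics/scene14.png').astype(int);b=cv2.resize(cv2.imread('pics/scene0.png')[180:320,300:500],None,fx=4,fy=4).astype(int)
print('box/cassette diff',np.abs(a-b)[290:440,170:500].mean())
close_job()"
```

```text
22.4667 [-0.1 -0.3 -0.1  0.1 -0.   0.  -0. ] [463.35171731   3.63362362 216.48517779]
box/cassette diff 7.047245791245791
the job is handed in; nothing more can be done
```

```bash
python3 -c "
import cv2,numpy as np
a=cv2.imread('pics/scene14.png').astype(int);b=cv2.resize(cv2.imread('pics/scene0.png')[180:320,300:500],None,fx=4,fy=4).astype(int)
D=np.abs(a-b).mean(2)
print('bare bench',D[290:440,20:160].mean(),'box',D[295:380,180:295].mean(),'cassette',D[330:440,300:490].mean())"
```

```text
bare bench 7.1553015873015875 box 6.550656436487639 cassette 5.047942583732057
```

All three nuts were swept one at a time (C, then A, then B) along the bench into the pan. I used two fingertips 12 mm apart at about 60 mm/s or less. The hand was then lifted away to 216 mm above the bench, and the job was handed in at about 22.5 s.

- **Nuts:** In the last scene and top pictures all three lie flat in the pan. The nearest one is about 25 mm inside the front edge.
- **Forces:** Every force reading I took stayed below about 2 N.
- **Card box and cassette:** They look the same in the scene camera before and after. The picture difference there (5–7 grey levels) is no larger than on bare bench (7), so it is just noise. I ran this noise comparison after handing in.
- **Wrench and jar:** I compared these only by eye in the top picture, and both are where they started.
- **Well block, deep-well plate and tip rack:** I did not check these again. The arm stayed well away from them.
- **Disagreement:** The wrist and top cameras differed by up to about 5 mm in the starting y positions of nuts A and B. That is along the push direction, so it did not matter.

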